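# Refit the urn's drip grid from the washed stack

## Robot

A 6-joint arm with a two-finger parallel gripper is mounted at the origin on the work surface. World frame = base frame: x ahead of the robot, y to its left, z up, the work surface at z = 0. Lengths are in mm, angles in rad, forces in N, time in s.
With the tool pointing down it reaches from about 350 to 975 mm from the base axis. Payload 7.1 kg.
Tool frame: the origin (TCP) lies on the front face of the gripper's body, between the roots of the fingers; the fingertips stand 80 mm ahead of it and the grasp point (between the pads) lies 61 mm ahead of it; z points along the fingers, y is the line along which they close (so a half turn about z gives the same grasp; the last joint's range is limited). The gripper opens to 88 mm and grips with 3 to 60 N. Pads are 20 mm wide; open, the fingers measure 115 mm over their backs; the gripper's body (75 mm by 178 mm) begins 61 mm behind the grasp point.
Start: joints at [-1.249, 0.423, 1.63, -0, 1.089, -0.019], TCP at [208.918, -589.032, 302.675] pointing down, gripper open.
Joint ranges: [-3, 3], [-0.9, 2.11], [0.09, 2.58], [-1.31, 4.45], [0.11, 2.69], [-2.54, 2.54]. Speed limits (rad/s): [2.39, 2.39, 3.01, 3.14, 3.14, 3.14].

## Interface

Orientations are given as a rotation vector (axis times angle).
In Python, from workcell import readout, vision, close_job gives the robot as it stands.
- The arm moves only by the tool servo_tool, never from a script. Its argument "plan" is a list that holds one entry, the list of rows, each a list of 7 numbers: the gripper command: -1 is fully open, 1 is shut, values between are in proportion, then the shift along the world's x, y, z in units of 40 mm (1.0 is 40 mm), then the turn, a rotation vector about the world's x, y, z in units of 5 degrees (1.0 is 5 degrees). A call has 1 to 5 rows; each row shifts and turns the commanded pose from where the row before left it; what a row does not reach is not made up. A row lasts 1/12 s, in which the tool goes at most 41.7 mm and 7.16 degrees, less where a joint would pass 70% of its speed; a pose out of reach is approached as far as the arm can. A call is refused whole if a number of a shift passes 1 or a number of a turn 1, either way. A call with a gripper value outside its range is refused whole. The fingers move at their own pace and stop on an object; the grip force is fixed at half the most. Time passes only in rows, so rows that do not move let the fingers close. It gives the time, the measured TCP pose, the force, the opening and the grip force at its end, in the units of the state.
- readout.get_obs(): the state, without advancing time (a new reading comes with each control period).
- vision.get_image(name): name is "side" or "top"; returns the picture (420x560x3 uint8, red, green, blue); there is no depth.
- vision.camera_params(name): a dict with "fx", "fy", "cx", "cy" (pixels), "rvec" (rotation vector, rad) and "tvec" (3), from world to camera coordinates, as OpenCV has them. Camera axes: x right, y down, z forward; pixel columns grow to the right and rows downward; lengths in mm; the calibration is good to about 2 mm. A picture is of the moment at which its call begins. camera_params takes no time and is no camera call.
- close_job(): hands the job in; it is judged then, once.
The state is a dict: "t": time; "qpos": joint angles; "qvel": joint speeds; "joint_torque": joint torques, N m; "ee_pos": TCP position; "orientation": TCP orientation; "ft_force": force on the tool from outside, world axes, zero at the start; "moment": the same for the moment, N m; "width": finger opening in mm; "grasp_force": force on a finger pad.
Only numpy, scipy, OpenCV 4.12 (cv2) and the standard library are available. Lean on these libraries where they do the work, as an engineer would, in place of code of your own. Each camera call takes 0.05 s, during which the arm holds its last target. There are 200 camera calls.

## Task

Refit the hot-water urn: take its steel drip grid out from between the pink and the green one in the storage basket and fit it in the recess of the drip tray under the tap, fully home and level. Leave the pink grid lying flat in the basket on top of the green one again. Leave the jug, jar, glasses, bowl and soap bottle standing where they are.

Things in the scene. Friction and masses are not known exactly. Their poses are not given: they have to be found in the camera images.
- steel_grid: the urn's drip grid: stainless, slotted, a flat rectangular plate 150 long (its x) x 60 wide (its y) x 14 mm thick, about 90 g, solid skirts all round. Origin: centre of its underside. Starts in the middle of the stack of three in the basket. Same end for end.
- pink_grid: pink plastic drip grid, same outline 150 x 60 x 14 mm, about 50 g, origin the centre of its underside; starts on top of the stack
- green_grid: green plastic drip grid, same outline 150 x 60 x 14 mm, about 50 g, origin the centre of its underside; the bottom of the stack, stays in the basket
- basket: light blue slotted plastic storage basket, fixed. Origin: centre of its underside, on the table; x along its length. Outside 162 (x) x 72 (y) x 56 mm high, walls and floor 3 mm, inside 156 x 66 mm. The middle 40 mm of both long walls is cut down to 8 mm above the table, so fingers reach the stacked grids only there, closing along y.
- urn: hot-water urn, fixed, a steel cylinder 230 mm across and 460 mm high with its lid knob, side handles at 325 mm height reaching 152 mm from the axis. Origin: on the urn's axis at table height; its front, with tap and drip tray, faces its own -x.
- tray_seat (a point): centre of the ledge in the drip tray's recess, 20 mm above the table, 205 mm in front of the urn's axis; axes as the urn's (x along the tray, +x towards the urn). Tray 166 (x) x 76 (y) mm outside, rim 26 mm above the table; recess 154 x 64 mm, 6 mm deep to the ledge, slightly chamfered. The seated grid has its underside on the ledge and stands 8 mm proud of the rim.
- tap_spout (a point): lower end of the tap's spout, a fixed upright pipe 24 mm across straight above the middle of the tray, 125 mm above the table; tap and lever go on up to 255 mm and back to the urn. There is no room for an upright gripper over the middle of the tray, only over its outer (-x) end.
- jug: clear jug with pink lid, upright, 104 mm across, 218 mm high, handle reaching 90 mm out to its +x; origin centre of its underside. (Fixed and not listed: a cool box 330 mm high along the table's left edge, y above 0.46 m; a crate of glasses 100 mm high and a green-lidded jug 230 mm high along the back edge, x above 0.76 m.)
- jar: clear jar with red lid, 80 mm across, 118 mm high; origin centre of its underside
- tumbler_a: glass tumbler, 62 mm across, 85 mm high; origin centre of its underside
- tumbler_b: another such tumbler, 62 mm across, 85 mm high; origin centre of its underside
- bowl: pale blue bowl, 110 mm across, 55 mm high; origin centre of its underside
- soap_pump: dark blue soap pump bottle, 57 mm across, 172 mm high, its nozzle reaching 33 mm out to its -x; origin centre of its underside
Not all that is in view belongs to the job. Several things have the shape of the steel_grid; the one meant has the colours described above.

How it is judged:
By the outcome, as a careful person would: the job done as asked, in the order asked, and still so for the second after the job is handed in, with the robot touching nothing.
It also fails if it takes over 72 s, if anything falls off the work surface, if the arm or the gripper's body presses on something with over 40 N, if the wrist force passes 120 N, or if a joint passes its speed limit or range.

## Working session

There is one attempt and no reset: what is moved stays moved. The work goes in short steps, Python scripts to look and compute and a tool call to move; the robot and the scene stay as the last step left them, time stands still between calls to the robot, and variables do not carry over. Pictures are saved under pics/ and viewed, at most 10 in all, crops included, and the job is handed in when it is done.

Besides the shell and the picture viewer there is one more tool, called after "Request:" as name(argument=value, ...), one argument or row to a line, values as JSON. servo_tool: Moves the arm, as the interface text tells. Its arguments: {"type":"object","properties":{"plan":{"type":"array"}},"required":["plan"]}

```bash
mkdir -p pics; ls
python3 - <<'E'
from workcell import readout, vision
import cv2
for n in("top","side"):
    im=vision.get_image(n)[:,:,::-1]; cv2.imwrite(f"pics/{n}0.png",im)
    cv2.imwrite(f"pics/{n}0b.png",cv2.resize(im,(784,588),interpolation=cv2.INTER_CUBIC))
    print(vision.camera_params(n))
print(readout.get_obs())
E
```

```text
pics
{'fx': 413.777512126597, 'fy': 413.777512126597, 'cx': 283.38034094187117, 'cy': 206.02259746445677, 'rvec': array([ 2.1785947 , -2.19696345,  0.08508099]), 'tvec': array([ -67.0377427 ,  456.15470935, 1187.31714304])}
{'fx': 524.205505513086, 'fy': 524.205505513086, 'cx': 277.2033788017503, 'cy': 209.49714303841822, 'rvec': array([ 0.9918879 , -2.56328806,  0.9175459 ]), 'tvec': array([ 303.22498119,  323.52487488, 1244.62019124])}
{'t': 0.1, 'qpos': array([-1.24900359e+00,  4.23763246e-01,  1.63059437e+00, -2.07561180e-05,
        1.08860200e+00, -1.89962561e-02]), 'qvel': array([-0.0004369 ,  0.00046549, -0.0034931 , -0.00036577, -0.00046083,
        0.00052755]), 'joint_torque': array([ 8.54367663e-04, -5.45610988e+01, -2.74325430e+01,  6.45421771e-02,
        1.88072986e-02, -3.58375303e-05]), 'ee_pos': array([ 208.79454968, -588.68260144,  301.98763479]), 'orientation': array([-3.09476434e+00, -5.32509695e-01,  3.52238880e-04]), 'ft_force': array([-0.68453911, -0.42808266, -0.44053788]), 'moment': array([ 0.00279445,  0.00570375, -0.03516713]), 'grasp_force': 0.0, 'width': 87.8324939298882}
```

View pics/top0b.png

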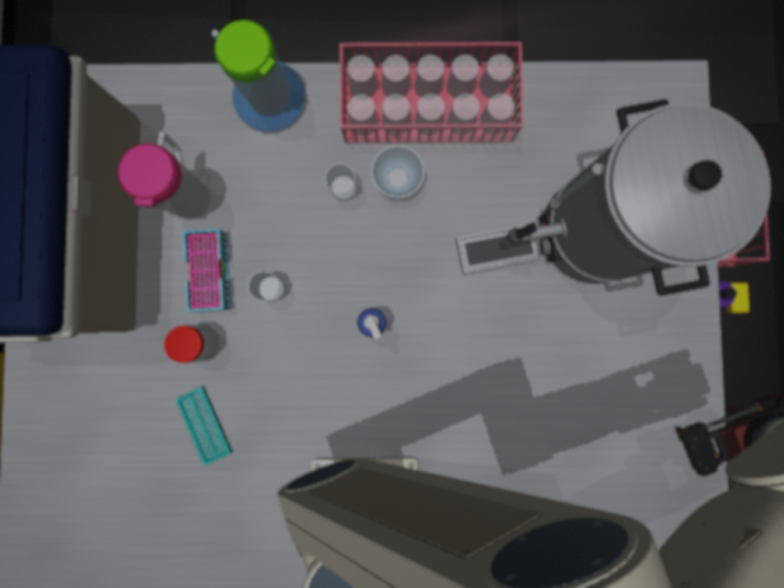

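View pics/side0b.png

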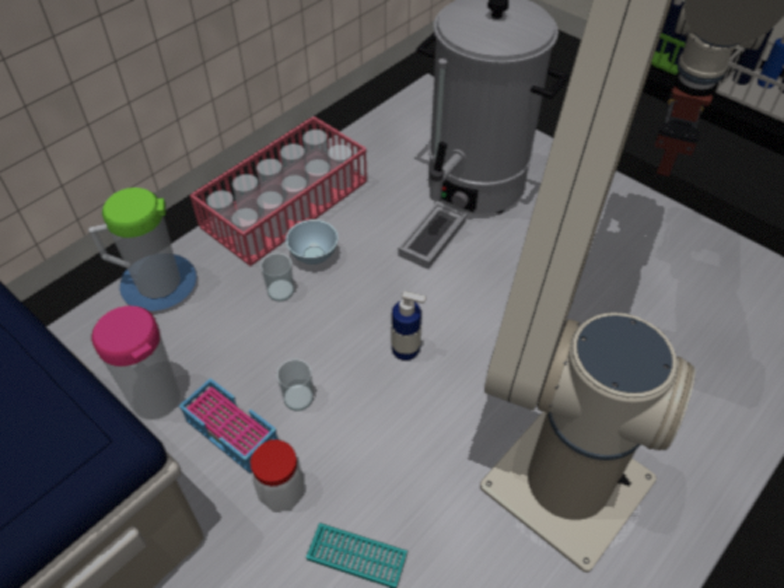

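The top view shows the basket holding the pink-topped stack at (205,271), the loose teal grid at (204,425), and the empty tray at (500,248). Possible confusions are the pink grid (top of the basket), the green grid (bottom of the basket), the loose teal grid at (204,425) and the grey tray insert at (500,248). The steel one should be the middle layer in the basket, which I'll check in a crop.

Run:
```python
import cv2,numpy as np
t=cv2.imread("pics/top0.png");s=cv2.imread("pics/side0.png")
def c(im,x0,y0,w,h,k):
    return cv2.resize(im[y0:y0+h,x0:x0+w],None,fx=k,fy=k,interpolation=cv2.INTER_CUBIC)
a=c(t,115,155,66,75,8)[:, :400]  # basket top: origin 115,155
# montage
A=np.zeros((600,800,3),np.uint8)
A[:600,:400]=c(t,125,158,50,75,8)
A[:300,400:]=c(t,320,150,80,60,5)
A[300:,400:]=c(s,125,270,80,60,5)
cv2.imwrite("pics/m1.png",A)
```

```text
(no output)
```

View pics/m1.png

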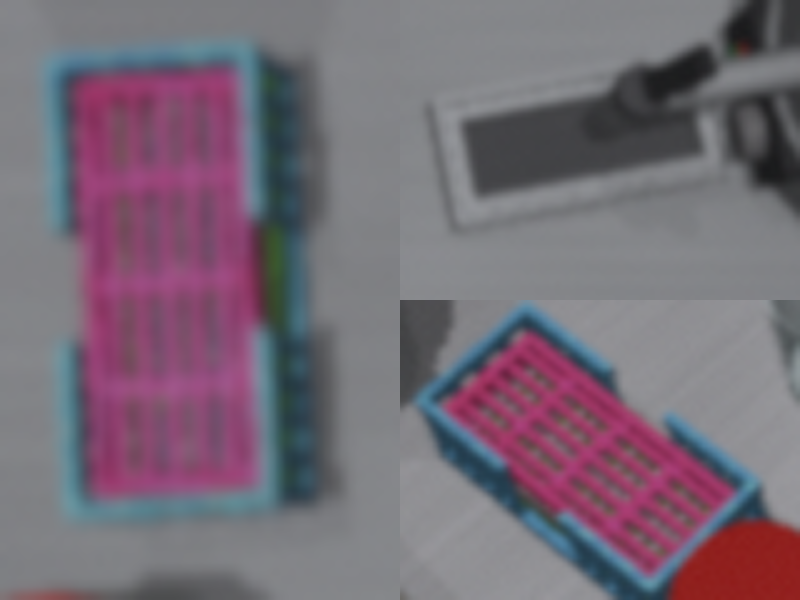

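The crop shows the basket rim corners (crop/8) at about (45,50), (258,40), (65,520) and (275,512). Pink lies on top with a green layer visible in the notch. The tray corners are at (430,98), (458,232) and (722,180), and the recess is empty. The steel grid is hidden in the middle layer.

```bash
cat > h.py <<'E'
import numpy as np,cv2
from scipy.optimize import least_squares
from scipy.spatial.transform import Rotation as R
from workcell import readout,vision
P={n:vision.camera_params(n) for n in("top","side")}
def K(p): return np.array([[p['fx'],0,p['cx']],[0,p['fy'],p['cy']],[0,0,1]])
def proj(n,X):
    p=P[n]; return cv2.projectPoints(np.asarray(X,float).reshape(-1,3),p['rvec'],p['tvec'],K(p),None)[0][:,0]
def back(n,uv,z):
    p=P[n];r=R.from_rotvec(p['rvec']);c=-r.inv().apply(p['tvec'])
    d=r.inv().apply(np.linalg.inv(K(p))@[uv[0],uv[1],1]);return c+d*(z-c[2])/d[2]
def fit(n,loc,uv,z,x0):
    loc=np.array(loc,float);uv=np.array(uv,float)
    def f(q):
        c,s=np.cos(q[2]),np.sin(q[2]);xy=loc@np.array([[c,s],[-s,c]])+q[:2]
        return (proj(n,np.c_[xy,np.full(len(xy),z)])-uv).ravel()
    r=least_squares(f,x0);return r.x,np.abs(r.fun).max()
def say():
    o=readout.get_obs();r=R.from_rotvec(o['orientation']).as_matrix()
    print('t',round(o['t'],2),'p',o['ee_pos'].round(1),'z',r[:,2].round(3),'y',r[:,1].round(3),'w',round(o['width'],1),'g',round(o['grasp_force'],1),'F',o['ft_force'].round(1),'q',o['qpos'].round(2))
E
python3 - <<'E'
from h import *
for z in(0,): print('x dir',back('top',(280,210),0),back('top',(280,110),0),back('top',(180,210),0))
c=lambda a,o,k:[(o[0]+u/k,o[1]+v/k) for u,v in a]
b=c([(45,50),(258,40),(65,520),(275,512)],(125,158),8)
print('basket top',fit('top',[(81,36),(81,-36),(-81,36),(-81,-36)],b,56,[500,350,0]))
pk=c([(72,72),(240,65),(95,500),(255,490)],(125,158),8)
print('pink top',fit('top',[(75,30),(75,-30),(-75,30),(-75,-30)],pk,45,[500,350,0]))
bs=c([(525,305),(418,400),(758,480),(655,592)],(125,270),5); bs=[(u-80,v-60) for u,v in bs]
print('basket side',fit('side',[(81,36),(81,-36),(-81,36),(-81,-36)][:0]or[(81,-36),(81,36),(-81,-36),(-81,36)],bs,56,[500,350,0]),bs)
t=c([(30,98),(58,232),(322,180)],(320,150),5)
print('tray',fit('top',[(-83,38),(-83,-38),(83,-38)],t,26,[500,-100,-1.5]))
s=np.array([(400,250),(430,265),(468,222)])*420/588
print('tray side',fit('side',[(-83,38),(-83,-38),(83,-38)],s,26,[500,-100,-1.5]))
S=560/784
for n,uv,z in[('jug',(150,175),218),('jar',(184,344),118),('tumA',(343,187),0),('tumB',(271,288),0),('soap',(371,322),140),('bowl',(398,173),55),('teal',(204,425),14),('urn lid knob',(706,174),460)]:
    print(n,back('top',np.array(uv)*S,z).round())
E
```

```text
x dir [445.09316994 -60.90638057   0.        ] [745.59448736 -63.31548422   0.        ] [447.51979027 233.40675569   0.        ]
basket top (array([4.92879672e+02, 3.18324168e+02, 5.06443524e-02]), np.float64(1.0989552890614505))
pink top (array([4.93541967e+02, 3.20249327e+02, 5.69727946e-02]), np.float64(0.7018242422533945))
basket side (array([4.93482211e+02, 3.19168602e+02, 7.33768928e-02]), np.float64(0.5833022553110538)) [(150.0, 271.0), (128.6, 290.0), (196.60000000000002, 306.0), (176.0, 328.4)]
tray (array([ 534.57100488, -282.01602184,   -1.4037851 ]), np.float64(2.009719088738052))
tray side (array([ 526.38905686, -278.02005561,   -1.43283111]), np.float64(1.8365420106265447))
jug [644. 360. 218.]
jar [347. 332. 118.]
tumA [675.  42.   0.]
tumB [460. 194.   0.]
soap [385. -22. 140.]
bowl [689. -75.  55.]
teal [179. 325.  14.]
urn lid knob [ 573. -482.  460.]
```

Request:
servo_tool(
  plan=[
    [[-1,0.45,0.9,0.25,0,0,-0.64],[-1,0.45,0.9,0.25,0,0,-0.64],[-1,0.45,0.9,0.25,0,0,-0.64],[-1,0.45,0.9,0.25,0,0,-0.64],[-1,0.45,0.9,0.25,0,0,-0.64]],
  ],
)

```text
t: 0.52
ee_pos: [299.1, -407.1, 352.6]
orientation: [-3.139, -0.091, 0.001]
ft_force: [0.4, 0.2, -0.8]
width: 87.8
grasp_force: 0.0
```

Request:
servo_tool(
  plan=[
    [[-1,0.5,0.85,0,0,0,0],[-1,0.5,0.85,0,0,0,0],[-1,0.5,0.85,0,0,0,0],[-1,0.5,0.85,0,0,0,0],[-1,0.5,0.85,0,0,0,0]],
  ],
)

```text
t: 0.93
ee_pos: [399.3, -237.2, 352.7]
orientation: [-3.14, -0.096, -0.0]
ft_force: [0.9, -0.3, -0.0]
width: 87.5
grasp_force: 0.0
```

Request:
servo_tool(
  plan=[
    [[-1,0.2,0.95,0,0,0,0],[-1,0.2,0.95,0,0,0,0],[-1,0.2,0.95,0,0,0,0],[-1,0.2,0.95,0,0,0,0],[-1,0.2,0.95,0,0,0,0]],
  ],
)

```text
t: 1.35
ee_pos: [438.7, -47.1, 352.6]
orientation: [-3.14, -0.096, 0.0]
ft_force: [1.1, 0.2, 0.6]
width: 87.9
grasp_force: 0.0
```

Run:
```python
from h import *
t=vision.get_image('top')[:,:,::-1];s=vision.get_image('side')[:,:,::-1]
say()
def c(im,x0,y0,w,h,k): return cv2.resize(im[y0:y0+h,x0:x0+w],None,fx=k,fy=k,interpolation=cv2.INTER_CUBIC)
A=np.zeros((600,800,3),np.uint8)
A[:300]=c(t,320,155,80,45,10)[:300,:800] if 0 else c(t,322,158,80,50,10)[:300]
A[:]=0
a=c(t,322,158,66,50,9);b=c(s,280,140,60,55,9)
A=np.zeros((600,800,3),np.uint8)
a=c(t,322,158,80,40,10)[:, :800]; A[:400]=a
b=c(s,280,142,60,52,4);A[400:600,:240]=b[:200]
cv2.imwrite('pics/m2.png',A)
```

```text
t 1.45 p [439.3 -44.7 352.6] z [ 0.     0.001 -1.   ] y [ 0.067 -0.998 -0.001] w 88.1 g 0.0 F [-0.3 -0.1 -0.1] q [-0.13  0.08  1.97  0.    1.09  1.37]
```

View pics/m2.png

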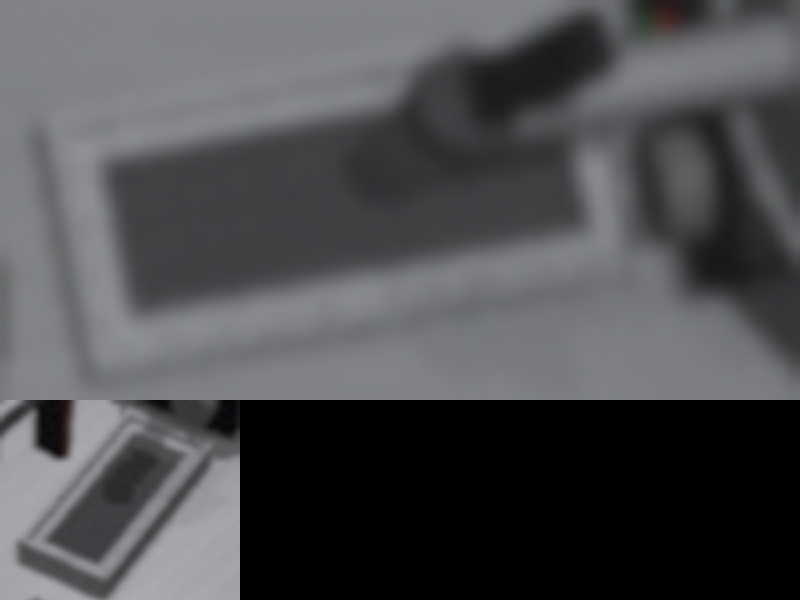

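The crop shows the outer tray corners at (48,128), (100,362) and (632,272) and the hole corners at (105,162), (138,312) and (590,232). The side crop below shows rim corners at (18,545), (107,575), (210,455) and (130,415).

Run:
```python
from h import *
o=np.array([(-83,38),(-83,-38),(83,-38)]);
ot=np.array([(48,128),(100,362),(632,272)])/10+[322,158]
ht=np.array([(105,162),(138,312),(590,232)])/10+[322,158]
os=np.array([(18,145),(107,178),(210,50),(130,18)])/4+[280,142]
o4=np.array([(-83,38),(-83,-38),(83,-38),(83,38)])
hs=np.array([(50,130),(100,163),(190,50),(140,32)])/4+[280,142]
sg4=np.array([(-1,1),(-1,-1),(1,-1),(1,1)])
def W(q,l,z):
    c,s=np.cos(q[2]),np.sin(q[2]);return np.c_[l@np.array([[c,s],[-s,c]])+q[:2],np.full(len(l),z)]
def f(q):
    h=sg4*q[3:5]
    return np.r_[(proj('top',W(q,o,26))-ot).ravel(),(proj('top',W(q,h[:3],20))-ht).ravel(),(proj('side',W(q,o4,26))-os).ravel(),(proj('side',W(q,h,20))-hs).ravel()]
r=least_squares(f,[530,-280,-1.4,65,25],loss='soft_l1');print(r.x,f(r.x).reshape(-1,2).round(1).tolist())
u=r.x[:2]+205*np.array([np.cos(r.x[2]),np.sin(r.x[2])]);print('urn',u)
# knob
print(back('top',np.array((706,174))*560/784,455),back('side',np.array((498,5))*560/784,455))
```

```text
[ 536.43720204 -285.8377269    -1.39892451   67.38497958   22.35942729] [[-0.1, -1.1], [-0.4, 1.1], [2.5, -0.1], [0.2, 0.1], [-0.2, 0.1], [-0.1, -0.1], [0.2, -1.4], [0.1, 0.6], [1.5, -1.2], [0.2, -2.4], [-0.6, 2.5], [-0.2, 0.2], [-0.5, 1.2], [-0.6, 0.3]]
urn [ 571.49771459 -487.81733097]
[ 574.71979481 -484.59948965  455.        ] [ 569.31578504 -477.73049513  455.        ]
```

Request:
servo_tool(
  plan=[
    [[-1,0.15,0.95,0,0,0,0.0],[-1,0.15,0.95,0,0,0,0],[-1,0.15,0.95,0,0,0,0],[-1,0.15,0.95,0,0,0,0],[-1,0.15,0.95,0,0,0,0]],
  ],
)

```text
t: 1.87
ee_pos: [468.9, 142.0, 352.6]
orientation: [3.14, 0.095, -0.0]
ft_force: [1.0, -0.6, -0.1]
width: 87.9
grasp_force: 0.0
```

Request:
servo_tool(
  plan=[
    [[-1,0.15,0.9,0,0,0,0],[-1,0.15,0.9,0,0,0,0],[-1,0.15,0.9,0,0,0,0],[-1,0.1,0.8,0,0,0,0],[-1,0.05,0.8,0,0,0,0]],
  ],
)

```text
t: 2.28
ee_pos: [493.4, 314.0, 352.3]
orientation: [3.14, 0.096, -0.0]
ft_force: [0.4, -0.4, 0.7]
width: 87.8
grasp_force: 0.0
```

Request:
servo_tool(
  plan=[
    [[-1,0,0.06,-0.9,0,0,-0.04],[-1,0,0,-0.9,0,0,0],[-1,0,0,-0.9,0,0,0],[-1,0,0,-0.7,0,0,0],[-1,0,0,-0.6,0,0,0]],
  ],
)

```text
t: 2.7
ee_pos: [492.4, 314.1, 190.0]
orientation: [3.139, 0.091, -0.004]
ft_force: [0.1, 0.4, -0.1]
width: 88.0
grasp_force: 0.0
```

Run:
```python
from h import *
t=vision.get_image('top')[:,:,::-1];s=vision.get_image('side')[:,:,::-1]
say()
def c(im,x0,y0,w,h,k): return cv2.resize(im[y0:y0+h,x0:x0+w],None,fx=k,fy=k,interpolation=cv2.INTER_CUBIC)
A=np.hstack([c(t,90,140,100,100,4),c(s,110,230,100,100,4)])
cv2.imwrite('pics/m3.png',A)
```

```text
t 2.8 p [491.1 313.3 188.5] z [-0.007 -0.005 -1.   ] y [ 0.057 -0.998  0.004] w 87.9 g 0.0 F [-0.1 -0.4 -0.3] q [ 0.55  0.52  1.79 -0.    0.84  2.06]
```

View pics/m3.png

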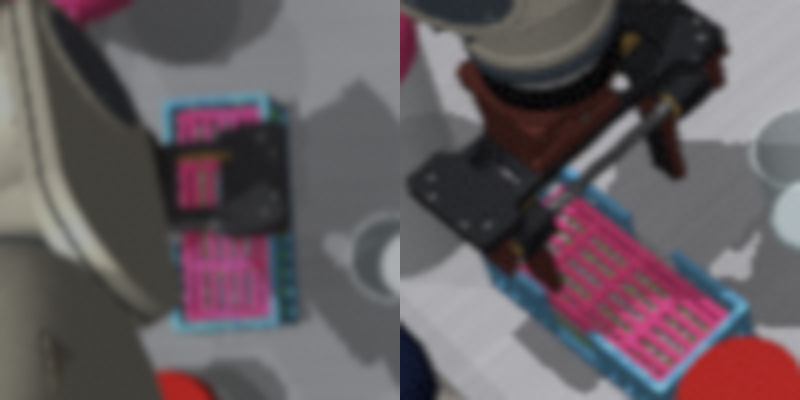

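The view shows the fingers straddling the basket at the notch, about 5 mm too far towards -y and slightly tilted. I'll correct that.

Request:
servo_tool(
  plan=[
    [[-1,0.05,0.14,0,0.06,-0.08,0],[-1,0,0,-0.4,0,0,0],[-1,0,0,-0.4,0,0,0],[-1,0,0,-0.3,0,0,0],[-1,0,0,0,0,0,0]],
  ],
)

```text
t: 3.22
ee_pos: [494.9, 320.8, 148.2]
orientation: [-3.136, -0.091, -0.01]
ft_force: [-0.2, -0.4, 0.8]
width: 87.7
grasp_force: 0.0
```

```bash
python3 -c "
from h import *
say()"
```

```text
t 3.22 p [494.9 320.8 148.2] z [ 0.006  0.005 -1.   ] y [ 0.058 -0.998 -0.005] w 87.7 g 0.0 F [-0.2 -0.4  0.8] q [0.55 0.58 1.8  0.   0.75 2.07]
```

Request:
servo_tool(
  plan=[
    [[-1,0,0,0,0,0,0],[-1,0,0,0,0,0,0],[-1,0,0,0,0,0,0]],
  ],
)

```text
t: 3.47
ee_pos: [495.6, 321.4, 149.9]
orientation: [-3.134, -0.091, -0.014]
ft_force: [-0.2, 1.0, -0.5]
width: 87.6
grasp_force: 0.0
```

```bash
python3 -c "
from h import *
say()"
```

```text
t 3.47 p [495.6 321.4 149.9] z [ 0.009  0.006 -1.   ] y [ 0.058 -0.998 -0.006] w 87.6 g 0.0 F [-0.2  1.  -0.5] q [0.55 0.58 1.8  0.   0.75 2.07]
```

Request:
servo_tool(
  plan=[
    [[-1,-0.05,-0.05,0,-0.07,0.1,0],[-1,0,0,-0.4,0,0,0],[-1,0,0,-0.3,0,0,0],[-1,0,0,-0.23,0,0,0],[-1,0,0,0,0,0,0]],
  ],
)

```text
t: 3.88
ee_pos: [491.8, 318.3, 109.5]
orientation: [3.138, 0.091, -0.008]
ft_force: [-0.6, 0.1, 0.1]
width: 88.1
grasp_force: 0.0
```

Request:
servo_tool(
  plan=[
    [[-1,0,0,0,0,0,0],[-1,0,0,0,0,0,0]],
  ],
)

```text
t: 4.05
ee_pos: [493.0, 319.1, 111.6]
orientation: [3.139, 0.091, -0.003]
ft_force: [0.7, -0.2, 0.4]
width: 87.9
grasp_force: 0.0
```

```bash
python3 -c "
from h import *
say()"
```

```text
t 4.05 p [493.  319.1 111.6] z [-0.002 -0.001 -1.   ] y [ 0.058 -0.998  0.001] w 87.9 g 0.0 F [ 0.7 -0.2  0.4] q [0.55 0.64 1.81 0.   0.7  2.07]
```

Request:
servo_tool(
  plan=[
    [[1,0,0,0,0,0,0],[1,0,0,0,0,0,0],[1,0,0,0,0,0,0],[1,0,0,0,0,0,0],[1,0,0,0,0,0,0]],
  ],
)

```text
t: 4.47
ee_pos: [493.1, 319.1, 111.8]
orientation: [3.14, 0.091, -0.002]
ft_force: [-0.8, -0.1, 1.9]
width: 59.8
grasp_force: 30.0
```

Request:
servo_tool(
  plan=[
    [[1,0,0,0,0,0,0],[1,0,0,0,0,0,0],[1,0,0,0.15,0,0,0],[1,0,0,0.3,0,0,0],[1,0,0,0.4,0,0,0]],
  ],
)

```text
t: 4.88
ee_pos: [492.3, 318.6, 145.5]
orientation: [3.138, 0.091, -0.006]
ft_force: [0.4, 0.7, 0.3]
width: 60.0
grasp_force: 30.0
```

Request:
servo_tool(
  plan=[
    [[1,0,0,0.7,0,0,0],[1,0,0,0.8,0,0,0],[1,0,0,0.5,0,0,0],[1,-0.55,-0.8,0,0,0,0],[1,-0.55,-0.8,0,0,0,0]],
  ],
)

```text
t: 5.3
ee_pos: [450.0, 255.7, 228.1]
orientation: [-3.138, -0.094, -0.006]
ft_force: [-0.2, -1.1, -0.8]
width: 59.5
grasp_force: 30.0
```

Request:
servo_tool(
  plan=[
    [[1,-0.55,-0.8,0,0,0,0],[1,-0.55,-0.8,0,0,0,0],[1,-0.55,-0.8,0,0,0,0],[1,-0.55,-0.8,0,0,0,0],[1,0,0,-0.5,0,0,0]],
  ],
)

```text
t: 5.72
ee_pos: [357.4, 123.6, 207.8]
orientation: [3.139, 0.089, -0.001]
ft_force: [0.5, 0.0, -1.2]
width: 59.7
grasp_force: 30.0
```

Request:
servo_tool(
  plan=[
    [[1,0,0,-0.8,0,0,0],[1,0,0,-0.8,0,0,0],[1,0,0,-0.4,0,0,0],[1,0,0,0,0,0,0],[1,0,0,0,0,0,0]],
  ],
)

```text
t: 6.13
ee_pos: [360.8, 126.9, 125.6]
orientation: [3.139, 0.091, -0.005]
ft_force: [0.3, -0.3, -0.7]
width: 59.6
grasp_force: 30.0
```

Request:
servo_tool(
  plan=[
    [[1,0,0,0,0,0,0],[1,0,0,0,0,0,0]],
  ],
)

```text
t: 6.3
ee_pos: [361.8, 127.3, 126.8]
orientation: [3.14, 0.091, 0.001]
ft_force: [0.1, 0.5, -0.6]
width: 60.1
grasp_force: 30.0
```

Run:
```python
from h import *
t=vision.get_image('top')[:,:,::-1];s=vision.get_image('side')[:,:,::-1]
say()
def c(im,x0,y0,w,h,k): return cv2.resize(im[y0:y0+h,x0:x0+w],None,fx=k,fy=k,interpolation=cv2.INTER_CUBIC)
A=np.vstack([np.hstack([c(t,100,140,130,100,3),c(s,110,230,130,100,3)]),np.hstack([c(t,125,158,65,50,6),c(s,125,260,65,50,6)])])
cv2.imwrite('pics/m4.png',A)
```

```text
t 6.4 p [361.6 127.3 126.6] z [ 0.001 -0.    -1.   ] y [ 0.058 -0.998  0.   ] w 59.7 g 30.0 F [ 1.   0.  -1.5] q [ 0.31  0.43  2.25 -0.    0.47  1.82]
```

View pics/m4.png

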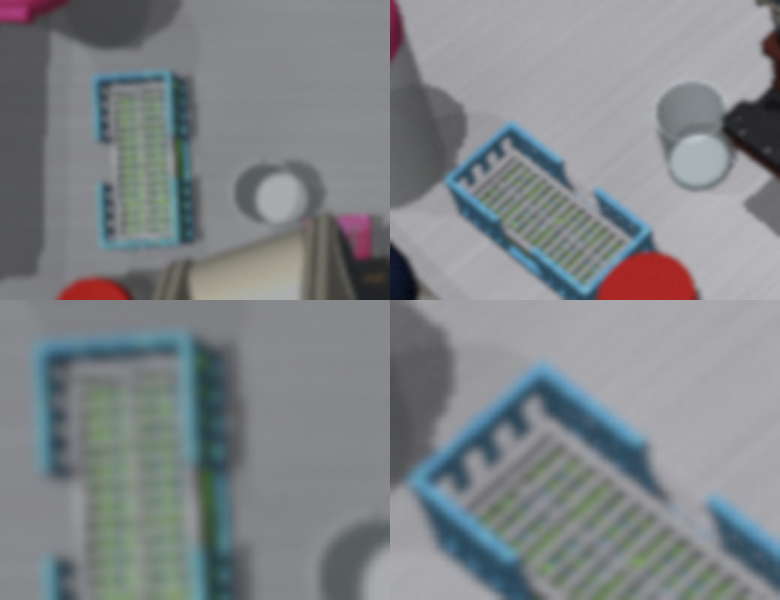

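The steel slotted grid is now exposed in the basket, with green showing through its slots. Pink is held clear, so I'll set it down and return for the steel one.

Request:
servo_tool(
  plan=[
    [[1,0,0,-0.5,0,0,0],[1,0,0,-0.4,0,0,0],[1,0,0,-0.21,0,0,0],[1,0,0,0,0,0,0],[1,0,0,0,0,0,0]],
  ],
)

```text
t: 6.82
ee_pos: [361.0, 127.0, 81.2]
orientation: [3.139, 0.091, -0.003]
ft_force: [1.2, 0.0, -0.7]
width: 59.7
grasp_force: 30.0
```

Request:
servo_tool(
  plan=[
    [[-1,0,0,0,0,0,0],[-1,0,0,0,0,0,0],[-1,0,0,0,0,0,0],[-1,0,0,0,0,0,0],[-1,0,0,0,0,0,0]],
  ],
)

```text
t: 7.23
ee_pos: [361.0, 127.0, 81.3]
orientation: [3.14, 0.091, -0.002]
ft_force: [-0.3, 0.1, 0.6]
width: 86.9
grasp_force: 0.0
```

```bash
python3 -c "
from h import *
say()"
```

```text
t 7.23 p [361.  127.   81.3] z [-0.001 -0.001 -1.   ] y [ 0.058 -0.998  0.001] w 86.9 g 0.0 F [-0.3  0.1  0.6] q [ 0.31  0.55  2.25 -0.    0.35  1.82]
```

Request:
servo_tool(
  plan=[
    [[-1,0,0,0.6,0,0,0],[-1,0,0,0.9,0,0,0],[-1,0,0,0.9,0,0,0],[-1,0.55,0.8,0.6,0,0,0],[-1,0.55,0.8,0,0,0,0]],
  ],
)

```text
t: 7.65
ee_pos: [404.2, 188.5, 203.5]
orientation: [-3.139, -0.087, -0.006]
ft_force: [1.7, -0.0, -0.1]
width: 87.7
grasp_force: 0.0
```

Request:
servo_tool(
  plan=[
    [[-1,0.55,0.8,0,0,0,0],[-1,0.55,0.8,0,0,0,0],[-1,0.55,0.8,0,0,0,0],[-1,0.55,0.8,0,0,0,0],[-1,0,0,-0.6,0,0,0]],
  ],
)

```text
t: 8.07
ee_pos: [497.5, 323.1, 179.3]
orientation: [-3.133, -0.094, -0.017]
ft_force: [0.8, 0.3, 0.8]
width: 87.8
grasp_force: 0.0
```

Request:
servo_tool(
  plan=[
    [[-1,0,0,-0.6,0,0,0],[-1,0,0,0,0,0,0],[-1,0,0,0,0,0,0],[-1,0,0,0,0,0,0],[-1,0,0,0,0,0,0]],
  ],
)

```text
t: 8.48
ee_pos: [491.5, 316.2, 152.4]
orientation: [-3.14, -0.091, 0.0]
ft_force: [-0.6, -0.1, 0.1]
width: 87.7
grasp_force: 0.0
```

```bash
python3 -c "
from h import *
say()"
```

```text
t 8.48 p [491.5 316.2 152.4] z [-0.  0. -1.] y [ 0.058 -0.998 -0.   ] w 87.7 g 0.0 F [-0.6 -0.1  0.1] q [0.55 0.57 1.81 0.   0.76 2.06]
```

Request:
servo_tool(
  plan=[
    [[-1,0.04,0.07,-0.3,0,0,0],[-1,0,0,-0.4,0,0,0],[-1,0,0,-0.4,0,0,0],[-1,0,0,-0.23,0,0,0],[-1,0,0,0,0,0,0]],
  ],
)

```text
t: 8.9
ee_pos: [491.8, 318.4, 96.1]
orientation: [3.138, 0.091, -0.007]
ft_force: [0.2, 1.1, -0.6]
width: 87.9
grasp_force: 0.0
```

Request:
servo_tool(
  plan=[
    [[-1,0,0,0,0,0,0],[-1,0,0,0,0,0,0]],
  ],
)

```text
t: 9.07
ee_pos: [493.0, 319.2, 98.4]
orientation: [3.14, 0.091, -0.001]
ft_force: [0.3, -0.1, 0.4]
width: 87.6
grasp_force: 0.0
```

Request:
servo_tool(
  plan=[
    [[1,0,0,0,0,0,0],[1,0,0,0,0,0,0],[1,0,0,0,0,0,0],[1,0,0,0,0,0,0],[1,0,0,0,0,0,0]],
  ],
)

```text
t: 9.48
ee_pos: [492.8, 319.2, 98.2]
orientation: [3.14, 0.091, -0.002]
ft_force: [-0.4, 0.1, 1.4]
width: 60.2
grasp_force: 30.0
```

```bash
python3 -c "
from h import *
say()"
```

```text
t 9.48 p [492.8 319.2  98.2] z [-0.001 -0.    -1.   ] y [ 0.058 -0.998  0.   ] w 60.2 g 30.0 F [-0.4  0.1  1.4] q [0.55 0.66 1.81 0.   0.67 2.07]
```

Request:
servo_tool(
  plan=[
    [[1,0,0,0.3,0,0,0],[1,0,0,0.8,0,0,0],[1,0,0,0.9,0,0,0],[1,0,0,0.9,0,0,0],[1,0,-0.4,0.4,0,0,0.35]],
  ],
)

```text
t: 9.9
ee_pos: [494.2, 305.4, 235.1]
orientation: [-3.135, -0.141, -0.007]
ft_force: [1.2, 0.2, -0.9]
width: 59.8
grasp_force: 30.0
```

Request:
servo_tool(
  plan=[
    [[1,0.1,-0.7,0,0,0,1],[1,0.1,-0.7,0,0,0,1],[1,0.1,-0.7,0,0,0,1],[1,0.1,-0.7,0,0,0,1],[1,0.1,-0.7,0,0,0,1]],
  ],
)

```text
t: 10.32
ee_pos: [512.4, 161.7, 230.6]
orientation: [3.031, 0.822, -0.002]
ft_force: [-0.4, -0.3, -1.6]
width: 59.8
grasp_force: 30.0
```

Request:
servo_tool(
  plan=[
    [[1,0.1,-0.6,0,0,0,1],[1,0.1,-0.6,0,0,0,1],[1,0.1,-0.6,0,0,0,1],[1,0.1,-0.6,0,0,0,1],[1,0.1,-0.6,0,0,0,1]],
  ],
)

```text
t: 10.73
ee_pos: [532.4, 41.7, 230.5]
orientation: [2.781, 1.458, -0.002]
ft_force: [0.6, -0.6, -0.6]
width: 60.0
grasp_force: 30.0
```

Request:
servo_tool(
  plan=[
    [[1,0,0,0,0,0,1],[1,0,0,0,0,0,1],[1,0,0,0,0,0,1],[1,0,0,0,0,0,1],[1,0,0,0,0,0,1]],
  ],
)

```text
t: 11.15
ee_pos: [532.4, 42.8, 230.5]
orientation: [2.4, 2.025, -0.001]
ft_force: [-0.0, 0.3, -0.6]
width: 59.7
grasp_force: 30.0
```

Request:
servo_tool(
  plan=[
    [[1,0,0,0,0,0,1],[1,0,0,0,0,0,1],[1,0,0,0,0,0,1],[1,0,0,0,0,0,1],[1,0,0,0,0,0,0]],
  ],
)

```text
t: 11.57
ee_pos: [532.4, 42.9, 230.4]
orientation: [2.013, 2.41, -0.001]
ft_force: [0.5, 0.3, -1.1]
width: 59.9
grasp_force: 30.0
```

Request:
servo_tool(
  plan=[
    [[1,0,0,0,0,0,0],[1,0,0,0,0,0,0]],
  ],
)

```text
t: 11.73
ee_pos: [532.5, 43.0, 230.1]
orientation: [2.019, 2.404, -0.001]
ft_force: [0.1, -0.6, -0.9]
width: 60.0
grasp_force: 30.0
```

```bash
python3 -c "
from h import *
say()"
```

```text
t 11.73 p [532.5  43.  230.1] z [ 0.001 -0.002 -1.   ] y [0.985 0.173 0.001] w 60.0 g 30.0 F [ 0.1 -0.6 -0.9] q [ 0.06  0.39  1.88 -0.    0.86 -0.11]
```

Request:
servo_tool(
  plan=[
    [[1,0,0,-0.8,0,0,0],[1,0,0,-0.9,0,0,0],[1,0,0,-0.9,0,0,0],[1,0,0,-0.6,0,0,0],[1,0,0,-0.3,0,0,0]],
  ],
)

```text
t: 12.15
ee_pos: [531.0, 42.9, 87.0]
orientation: [-2.019, -2.405, 0.006]
ft_force: [-0.1, 0.1, -1.1]
width: 59.7
grasp_force: 30.0
```

Request:
servo_tool(
  plan=[
    [[1,0,0,0,0,0,0],[1,0,0,0,0,0,0],[1,0,0,0,0,0,0]],
  ],
)

```text
t: 12.4
ee_pos: [533.6, 43.0, 91.1]
orientation: [2.016, 2.405, 0.002]
ft_force: [-0.6, -0.6, -1.3]
width: 59.5
grasp_force: 30.0
```

```bash
python3 -c "
from h import *
say()"
```

```text
t 12.4 p [533.6  43.   91.1] z [ 0.003 -0.001 -1.   ] y [0.985 0.174 0.003] w 59.5 g 30.0 F [-0.6 -0.6 -1.3] q [ 0.06  0.63  1.93 -0.    0.58 -0.11]
```

Request:
servo_tool(
  plan=[
    [[1,0,0,-0.15,0,0,0],[1,0,0,-0.08,0,0,0],[1,0,0,0,0,0,0],[-1,0,0,0,0,0,0],[-1,0,0,0,0,0,0]],
  ],
)

```text
t: 12.82
ee_pos: [532.7, 43.0, 80.9]
orientation: [2.016, 2.406, -0.0]
ft_force: [0.5, 0.0, 0.5]
width: 69.7
grasp_force: 0.0
```

Request:
servo_tool(
  plan=[
    [[-1,0,0,0,0,0,0],[-1,0,0,0,0,0,0],[-1,0,0,0.5,0,0,0],[-1,0,0,0.5,0,0,0],[-1,-0.1,0.4,0.4,0,0,0]],
  ],
)

```text
t: 13.23
ee_pos: [529.2, 57.7, 137.5]
orientation: [2.018, 2.404, -0.001]
ft_force: [0.9, -0.7, -0.5]
width: 88.1
grasp_force: 0.0
```

Request:
servo_tool(
  plan=[
    [[-1,-0.16,0.6,0,0,0,0],[-1,0,0.43,0,0,0,0],[-1,0,0,0,0,0,0],[-1,0,0,0,0,0,0]],
  ],
)

```text
t: 13.57
ee_pos: [522.1, 100.7, 136.7]
orientation: [2.014, 2.408, -0.001]
ft_force: [0.2, -0.2, -0.2]
width: 87.9
grasp_force: 0.0
```

Run:
```python
from h import *
t=vision.get_image('top')[:,:,::-1];s=vision.get_image('side')[:,:,::-1]
say()
A=np.hstack([cv2.resize(t[120:330,130:340],(400,400)),cv2.resize(s[150:360,180:390],(400,400))])
print(proj('top',[[533,43,14]]),proj('side',[[533,43,14]]))
def c(im,x0,y0,w,h,k): return cv2.resize(im[y0:y0+h,x0:x0+w],None,fx=k,fy=k,interpolation=cv2.INTER_CUBIC)
u,v=proj('top',[[533,43,14]])[0].astype(int);a,b=proj('side',[[533,43,14]])[0].astype(int)
print(u,v,a,b)
cv2.imwrite('pics/m5.png',np.hstack([c(t,u-40,v-30,80,60,5),c(s,a-40,b-30,80,60,5)]))
cv2.imwrite('pics/t5.png',t);cv2.imwrite('pics/s5.png',s)
```

```text
t 13.67 p [522.1  99.7 136.4] z [ 0.001 -0.002 -1.   ] y [0.985 0.175 0.   ] w 88.1 g 0.0 F [-0.8 -0.2  0.4] q [ 0.17  0.54  1.93 -0.    0.67 -0.01]
[[244.25202584 180.02265254]] [[233.60582416 232.03316821]]
244 180 233 232
```

View pics/m5.png

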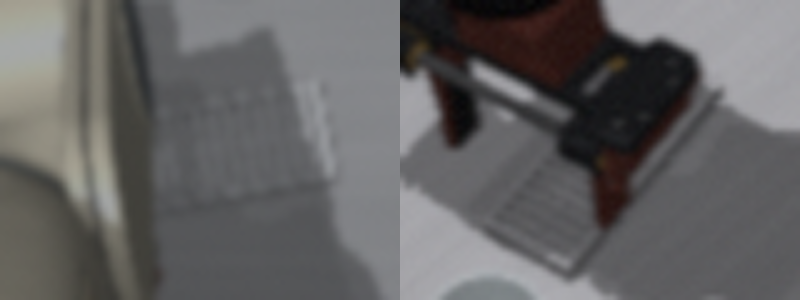

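The top crop shows the grid's +x end corners at (318,80) and (335,183). The side crop shows its -x end corners at (485,222) and (572,275).

Run:
```python
from h import *
d=np.array([0.175,-0.985])
a=[back('top',(204+u/5,150+v/5),14)[:2] for u,v in[(318,80),(335,183)]]
b=[back('side',(193+u/5,202+v/5),14)[:2] for u,v in[(85,222),(172,275)]]
print(a,b)
g=np.array([532.7,43.0])
print('+end',(np.mean(a,0)-g)@d,'-end',(np.mean(b,0)-g)@d)
```

```text
[array([573.92027438, -25.57354249]), array([513.01184905, -35.15922746])] [array([545.56669395, 119.77742947]), array([486.27803496, 112.27016704])]
+end 74.14994999988441 -end -74.86452750206101
```

Request:
servo_tool(
  plan=[
    [[-1,0,0.08,-0.4,0,0,0],[-1,0,0,-0.5,0,0,0],[-1,0,0,-0.31,0,0,0],[-1,0,0,0,0,0,0],[-1,0,0,0,0,0,0]],
  ],
)

```text
t: 14.08
ee_pos: [521.7, 102.7, 87.4]
orientation: [2.018, 2.407, -0.004]
ft_force: [-0.1, 0.5, -0.1]
width: 88.0
grasp_force: 0.0
```

Request:
servo_tool(
  plan=[
    [[-1,0,0,0,0,0,0],[-1,0,0,0,0,0,0]],
  ],
)

```text
t: 14.25
ee_pos: [522.7, 103.2, 88.9]
orientation: [2.016, 2.406, 0.0]
ft_force: [0.3, 0.1, 0.7]
width: 87.7
grasp_force: 0.0
```

```bash
python3 -c "
from h import *
say()"
```

```text
t 14.25 p [522.7 103.2  88.9] z [ 0.002 -0.001 -1.   ] y [0.985 0.175 0.002] w 87.7 g 0.0 F [0.3 0.1 0.7] q [ 0.17  0.63  1.93 -0.    0.58  0.  ]
```

Request:
servo_tool(
  plan=[
    [[-1,0,0,-0.03,0,0,0],[-1,0,0,0,0,0,0],[1,0,0,0,0,0,0],[1,0,0,0,0,0,0],[1,0,0,0,0,0,0]],
  ],
)

```text
t: 14.67
ee_pos: [522.2, 103.4, 87.2]
orientation: [2.016, 2.406, -0.001]
ft_force: [-0.5, 0.1, -0.2]
width: 71.1
grasp_force: 0.0
```

Request:
servo_tool(
  plan=[
    [[1,0,0,0,0,0,0],[1,0,0,0,0,0,0],[1,0,0,0,0,0,0]],
  ],
)

```text
t: 14.92
ee_pos: [522.2, 103.4, 87.0]
orientation: [2.017, 2.406, -0.001]
ft_force: [0.0, -0.3, 1.3]
width: 59.2
grasp_force: 30.0
```

```bash
python3 -c "
from h import *
say()"
```

```text
t 14.92 p [522.2 103.4  87. ] z [ 0.001 -0.002 -1.   ] y [0.985 0.175 0.001] w 59.2 g 30.0 F [ 0.  -0.3  1.3] q [ 0.17  0.63  1.93 -0.    0.57  0.  ]
```

Request:
servo_tool(
  plan=[
    [[1,0,0,0.2,0,0,0],[1,0,0,0.4,0,0,0],[1,0,0,0.4,0,0,0],[1,0,0,0,0,0,0],[1,0,0,0,0,0,0]],
  ],
)

```text
t: 15.33
ee_pos: [522.7, 103.5, 127.8]
orientation: [2.016, 2.405, 0.002]
ft_force: [0.6, 0.2, -0.6]
width: 59.6
grasp_force: 30.0
```

```bash
python3 -c "
from h import *
say();print(readout.get_obs()['moment'])"
```

```text
t 15.33 p [522.7 103.5 127.8] z [ 0.003 -0.001 -1.   ] y [0.985 0.175 0.003] w 59.6 g 30.0 F [ 0.6  0.2 -0.6] q [ 0.17  0.56  1.93 -0.    0.65  0.  ]
[ 0.00445551 -0.08537493 -0.00939049]
```

Request:
servo_tool(
  plan=[
    [[1,0,-0.4,0.35,0,0,0],[1,0,-0.8,0.2,0,0,0],[1,0,-0.8,0,0,0,0],[1,0,-0.8,0,0,0,0],[1,0,-0.8,0,0,0,0]],
  ],
)

```text
t: 15.75
ee_pos: [521.5, -41.8, 148.3]
orientation: [2.016, 2.408, -0.002]
ft_force: [-0.3, -0.5, -1.5]
width: 59.7
grasp_force: 30.0
```

Request:
servo_tool(
  plan=[
    [[1,0,-0.8,0,0,0,0],[1,0,-0.8,0,0,0,0],[1,0,-0.8,0,0,0,0],[1,0,-0.6,0,0,0,0],[1,0,-0.4,0,0,0,0]],
  ],
)

```text
t: 16.17
ee_pos: [521.6, -178.9, 148.0]
orientation: [2.019, 2.405, -0.002]
ft_force: [-0.4, -0.7, -1.6]
width: 59.3
grasp_force: 30.0
```

Request:
servo_tool(
  plan=[
    [[1,0,-0.3,0,0,0,0],[1,0,-0.2,0,0,0,0],[1,0,0,0,0,0,0],[1,0,0,0,0,0,0],[1,0,0,0,0,0,0]],
  ],
)

```text
t: 16.58
ee_pos: [522.0, -195.7, 148.7]
orientation: [2.016, 2.408, -0.001]
ft_force: [-0.9, -0.4, -1.6]
width: 59.5
grasp_force: 30.0
```

```bash
cat > look.py <<'E'
from h import *
import sys
t=vision.get_image('top')[:,:,::-1];s=vision.get_image('side')[:,:,::-1]
say()
def c(im,x0,y0,w,h,k): return cv2.resize(im[y0:y0+h,x0:x0+w],None,fx=k,fy=k,interpolation=cv2.INTER_CUBIC)
A=np.vstack([c(t,312,148,100,60,5)[:300],c(s,260,140,100,60,5)]);
B=np.zeros((600,800,3),np.uint8);B[:,:400]=c(t,312,138,50,75,8);B[:,400:]=c(s,275,130,50,75,8)
cv2.imwrite('pics/%s.png'%sys.argv[1],B)
E
python3 look.py m6
```

```text
t 16.68 p [ 522.2 -195.6  148.9] z [ 0.001 -0.001 -1.   ] y [0.984 0.176 0.   ] w 59.7 g 30.0 F [ 0.5  0.  -1.5] q [-0.38  0.55  1.87 -0.    0.72 -0.56]
```

View pics/m6.png

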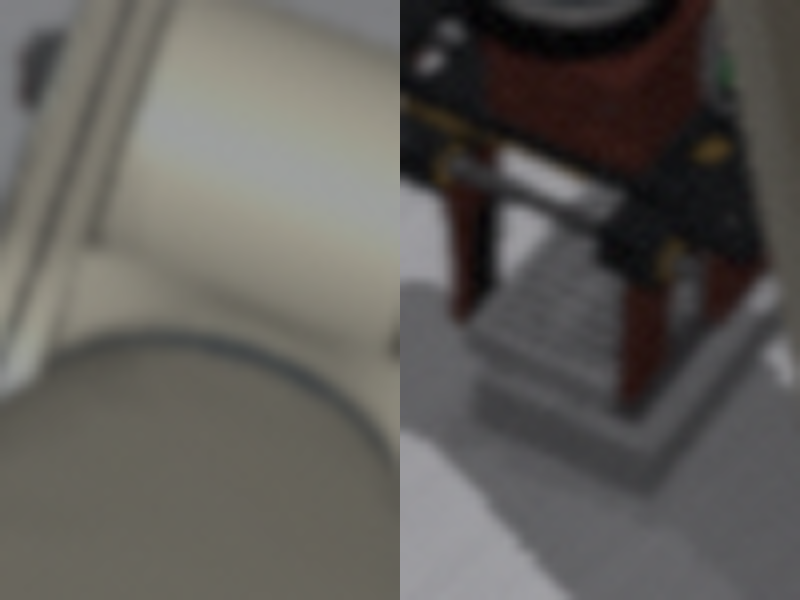

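The side view shows the grid hanging over the tray, with no spout contact. The top view is blocked by the arm. I'll refine the tray pose with sub-pixel edge fits on the stored pictures, and calibrate the camera bias on the known grid pose.

```bash
cat > e.py <<'E'
from h import *
from scipy.ndimage import map_coordinates,gaussian_filter
def W(q,l,z):
    c,s=np.cos(q[2]),np.sin(q[2]);return np.c_[l@np.array([[c,s],[-s,c]])+q[:2],np.full(len(l),z)]
def run(n,img,q0,z,edges,free,sign,rng=2.5):
    g=gaussian_filter(cv2.cvtColor(img,cv2.COLOR_BGR2GRAY).astype(float),.6)
    q=np.array(q0,float)
    def pts(q,e,f):   # e: side name, f: fractions -1..1
        a,b=q[3],q[4]
        return {'L':np.c_[-a+0*f,b*f],'R':np.c_[a+0*f,b*f],'T':np.c_[a*f,b+0*f],'B':np.c_[a*f,-b+0*f]}[e]
    nrm={'L':(-1,0),'R':(1,0),'T':(0,1),'B':(0,-1)}
    for it in range(8):
        tg=[]
        for e,lo,hi in edges:
            f=np.linspace(lo,hi,14);l=pts(q,e,f);p=proj(n,W(q,l,z));p2=proj(n,W(q,l+np.array(nrm[e]),z))
            m=p2-p;m/=np.linalg.norm(m,axis=1)[:,None]
            ss=np.arange(-rng,rng+.01,.1)
            for i in range(len(f)):
                xy=p[i]+ss[:,None]*m[i];v=map_coordinates(g,[xy[:,1],xy[:,0]],order=3)
                d=np.clip(sign*np.gradient(v),0,None);k=d.argmax()
                w=d*(np.abs(ss-ss[k])<1)
                if d[k]>.5: tg.append((e,f[i],m[i],p[i]+m[i]*(w@ss)/w.sum()))
        def F(v):
            qq=q.copy();qq[free]=v
            return np.array([(proj(n,W(qq,pts(qq,e,np.array([f])),z))[0]-t)@m for e,f,m,t in tg])
        r=least_squares(F,q[free],loss='soft_l1',f_scale=.3);q[free]=r.x
    print(n,q.round(3),'rms',np.sqrt(np.mean(F(r.x)**2)).round(2),len(tg));return q
E
python3 - <<'E'
from e import *
t0,s0,t5,s5=[cv2.imread('pics/%s.png'%k) for k in('top0','side0','t5','s5')]
full=[0,1,2,3,4]
run('top',t0,[536,-285,-1.4,67,22],20,[('L',-.8,.8),('B',-.85,.85),('R',-.85,-.1),('T',-.85,-.2)],full,1)
run('side',s0,[536,-285,-1.4,67,22],20,[('L',-.8,.8),('B',-.85,.85),('R',-.8,.8),('T',-.85,.85)],full,1)
run('side',s0,[536,-285,-1.4,83,38],26,[('L',-.8,.8),('B',-.85,.85),('T',-.85,.85)],[0,1,2],-1)
# known grid: centre 532.7,43.0 yaw -1.395
for sg in(1,-1):
  print(sg);run('top',t5,[531,43,-1.395,75,30],14,[('R',-.8,.8),('B',.2,.85),('T',.3,.85)],[0,1,2],sg)
  run('side',s5,[529.,43,-1.395,75,30],14,[('L',-.8,.8),('B',-.9,-.7),('T',-.9,-.5)],[0,1],sg)
E
```

```text
top [ 538.362 -283.507   -1.388   68.212   23.099] rms 0.05 56
side [ 539.905 -284.993   -1.39    67.675   22.954] rms 0.06 56
side [ 537.019 -285.067   -1.418   83.      38.   ] rms 1.29 41
1
top [-7.742030e+02  9.156898e+03 -2.096000e+00  7.500000e+01  3.000000e+01] rms nan 0
side [527.218  47.514  -1.395  75.     30.   ] rms 0.19 38
-1
top [534.172  44.407  -1.387  75.     30.   ] rms 0.16 27
side [534.623  41.942  -1.395  75.     30.   ] rms 0.09 28
  return _methods._mean(a, axis=axis, dtype=dtype,
  ret = ret.dtype.type(ret / rcount)
```

Request:
servo_tool(
  plan=[
    [[1,0.1,-0.3,-0.2,0,0,0.06],[1,0,-0.3,-0.3,0,0,0],[1,0,-0.11,-0.25,0,0,0],[1,0,0,0,0,0,0],[1,0,0,0,0,0,0]],
  ],
)

```text
t: 17.1
ee_pos: [525.3, -225.3, 117.5]
orientation: [-2.012, -2.411, 0.002]
ft_force: [0.1, 0.6, -1.0]
width: 59.6
grasp_force: 30.0
```

Request:
servo_tool(
  plan=[
    [[1,0,0,0,0,0,0],[1,0,0,0,0,0,0],[1,0,0,0,0,0,0]],
  ],
)

```text
t: 17.35
ee_pos: [526.3, -224.9, 119.3]
orientation: [2.01, 2.412, -0.001]
ft_force: [0.5, -0.1, -0.5]
width: 59.7
grasp_force: 30.0
```

```bash
python3 -c "
from h import *
say();print(readout.get_obs()['moment'])"
```

```text
t 17.35 p [ 526.3 -224.9  119.3] z [ 0.001 -0.002 -1.   ] y [0.984 0.18  0.001] w 59.7 g 30.0 F [ 0.5 -0.1 -0.5] q [-0.42  0.61  1.84 -0.    0.69 -0.6 ]
[-0.00106849 -0.08154161  0.01937977]
```

Request:
servo_tool(
  plan=[
    [[1,0,0.02,-0.06,0,0,0],[1,0,0,-0.05,0,0,0],[1,0,0,-0.05,0,0,0],[1,0,0,0,0,0,0],[1,0,0,0,0,0,0]],
  ],
)

```text
t: 17.77
ee_pos: [526.1, -224.1, 112.4]
orientation: [2.01, 2.412, -0.001]
ft_force: [0.2, -0.8, -1.5]
width: 59.6
grasp_force: 30.0
```

Request:
servo_tool(
  plan=[
    [[1,0,0,-0.04,0,0,0],[1,0,0,-0.04,0,0,0],[1,0,0,0,0,0,0],[1,0,0,0,0,0,0]],
  ],
)

```text
t: 18.1
ee_pos: [526.1, -224.2, 109.2]
orientation: [2.01, 2.412, -0.001]
ft_force: [-0.0, -0.1, -2.0]
width: 59.8
grasp_force: 30.0
```

```bash
python3 -c "
from h import *
say();print(readout.get_obs()['moment'])"
```

```text
t 18.1 p [ 526.1 -224.2  109.2] z [ 0.001 -0.001 -1.   ] y [0.984 0.18  0.001] w 59.8 g 30.0 F [-0.  -0.1 -2. ] q [-0.42  0.63  1.84 -0.    0.67 -0.6 ]
[ 0.07323461 -0.12259216  0.02002935]
```

Request:
servo_tool(
  plan=[
    [[1,0,0,-0.03,0,0,0],[1,0,0,-0.03,0,0,0],[1,0,0,0,0,0,0],[1,0,0,0,0,0,0]],
  ],
)

```text
t: 18.43
ee_pos: [526.3, -224.3, 107.0]
orientation: [2.01, 2.412, -0.001]
ft_force: [0.2, -0.1, -0.0]
width: 59.5
grasp_force: 30.0
```

```bash
python3 -c "
from h import *
say();print(readout.get_obs()['moment'])"
```

```text
t 18.43 p [ 526.3 -224.3  107. ] z [ 0.001 -0.002 -1.   ] y [0.984 0.18  0.001] w 59.5 g 30.0 F [ 0.2 -0.1 -0. ] q [-0.42  0.63  1.84 -0.    0.66 -0.6 ]
[ 0.03020674 -0.04918845  0.0501131 ]
```

Request:
servo_tool(
  plan=[
    [[-1,0,0,0,0,0,0],[-1,0,0,0,0,0,0],[-1,0,0,0,0,0,0],[-1,0,0,0,0,0,0],[-1,0,0,0.2,0,0,0]],
  ],
)

```text
t: 18.85
ee_pos: [525.5, -223.9, 114.1]
orientation: [-2.011, -2.413, 0.002]
ft_force: [0.2, 0.1, 0.8]
width: 86.9
grasp_force: 0.0
```

Request:
servo_tool(
  plan=[
    [[-1,0,0.2,0.4,0,0,0],[-1,-0.1,0.7,0.5,0,0,0],[-1,-0.1,0.8,0.5,0,0,0],[-1,-0.1,0.9,0.2,0,0,0],[-1,0,0.9,0,0,0,0]],
  ],
)

```text
t: 19.27
ee_pos: [514.5, -83.4, 181.6]
orientation: [2.01, 2.408, 0.002]
ft_force: [0.4, 0.5, 0.0]
width: 88.2
grasp_force: 0.0
```

Request:
servo_tool(
  plan=[
    [[-1,0,0.9,0,0,0,0],[-1,0,0.4,0,0,0,0],[-1,0,0,0,0,0,0]],
  ],
)

```text
t: 19.52
ee_pos: [514.1, -29.3, 179.7]
orientation: [2.006, 2.415, 0.0]
ft_force: [-0.4, -0.2, -0.2]
width: 87.7
grasp_force: 0.0
```

Run:
```python
from e import *
t=vision.get_image('top')[:,:,::-1].copy();s=vision.get_image('side')[:,:,::-1].copy();say()
cv2.imwrite('pics/t7.png',t);cv2.imwrite('pics/s7.png',s)
def c(im,x0,y0,w,h,k): return cv2.resize(im[y0:y0+h,x0:x0+w],None,fx=k,fy=k,interpolation=cv2.INTER_CUBIC)
cv2.imwrite('pics/m7.png',np.hstack([c(t,318,150,80,60,5),c(s,270,130,80,60,5)]))
for z in(34,):
  for sg in(1,-1):
    run('top',t,[538.4,-283.5,-1.389,75,30],z,[('L',-.8,.8),('B',-.85,.8),('T',-.85,-.2)],[0,1,2],sg)
    run('side',s,[539.9,-285,-1.389,75,30],z,[('L',-.8,.8),('B',-.85,.8),('T',-.85,.8)],[0,1,2],sg)
```

```text
t 19.62 p [514.4 -31.9 179.5] z [ 0.002 -0.002 -1.   ] y [0.983 0.182 0.001] w 87.6 g 0.0 F [-0.8  0.5  1.3] q [-0.08  0.45  1.95 -0.    0.74 -0.27]
top [ 539.584 -290.829   -1.204   75.      30.   ] rms 1.18 36
side [ 532.069 -278.079   -1.385   75.      30.   ] rms 0.52 30
top [ 535.743 -275.29    -1.386   75.      30.   ] rms 0.47 27
side [ 538.358 -285.256   -1.402   75.      30.   ] rms 0.59 22
```

View pics/m7.png

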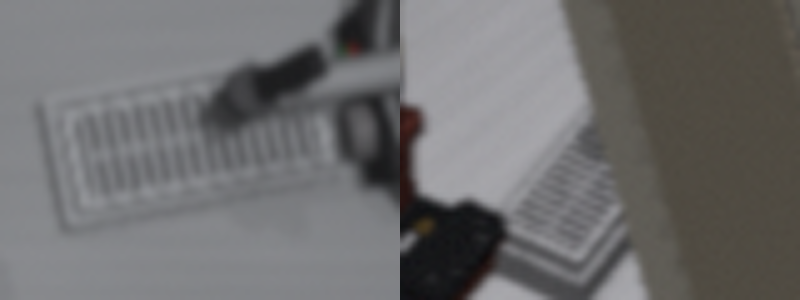

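The grid sits concentric and level in the recess: in the top crop its margins inside the rim are even around (200,150). It seated at exactly 20 mm above the table grasp height. Next is the pink grid.

Request:
servo_tool(
  plan=[
    [[-1,0,0.6,0.6,0,0,-0.97],[-1,0,0.68,0.65,0,0,-0.97],[-1,0,0.68,0,0,0,-0.97],[-1,0,0.68,0,0,0,-0.97],[-1,0,0.68,0,0,0,-0.97]],
  ],
)

```text
t: 20.03
ee_pos: [514.8, 100.2, 229.8]
orientation: [2.478, 1.927, 0.0]
ft_force: [0.5, 0.2, -0.2]
width: 87.9
grasp_force: 0.0
```

Request:
servo_tool(
  plan=[
    [[-1,-0.4,0.66,0,0,0,-0.97],[-1,-0.48,0,0,0,0,-0.97],[-1,-0.48,0,0,0,0,-0.97],[-1,-0.48,0,0,0,0,-0.97],[-1,-0.48,0,0,0,0,-0.97]],
  ],
)

```text
t: 20.45
ee_pos: [421.0, 125.9, 229.0]
orientation: [2.827, 1.366, -0.002]
ft_force: [-0.3, -0.5, 0.9]
width: 87.8
grasp_force: 0.0
```

Request:
servo_tool(
  plan=[
    [[-1,-0.48,0,0,0,0,-0.97],[-1,-0.48,0,0,0,0,-0.97],[-1,-0.48,0,0,0,0,-0.97],[-1,0,0,0,0,0,-0.97],[-1,0,0,0,0,0,-0.97]],
  ],
)

```text
t: 20.87
ee_pos: [363.3, 125.8, 229.2]
orientation: [3.051, 0.741, -0.003]
ft_force: [-0.2, -0.2, 0.2]
width: 87.5
grasp_force: 0.0
```

Request:
servo_tool(
  plan=[
    [[-1,0,0,0,0,0,-0.97],[-1,0,0,0,0,0,-0.97],[-1,0,0,0,0,0,-0.97],[-1,0,0,0,0,0,-0.97],[-1,0,0,0,0,0,-0.97]],
  ],
)

```text
t: 21.28
ee_pos: [364.5, 125.9, 229.2]
orientation: [3.14, 0.083, -0.002]
ft_force: [0.4, -0.6, 0.0]
width: 87.6
grasp_force: 0.0
```

Request:
servo_tool(
  plan=[
    [[-1,0,0,-0.7,0,0,0],[-1,0,0,-0.7,0,0,0],[-1,0,0,-0.4,0,0,0],[-1,0,0,0,0,0,0],[-1,0,0,0,0,0,0]],
  ],
)

```text
t: 21.7
ee_pos: [363.9, 126.1, 156.7]
orientation: [3.139, 0.09, -0.006]
ft_force: [0.1, -0.5, 0.9]
width: 88.3
grasp_force: 0.0
```

```bash
python3 -c "
from h import *
say()"
```

```text
t 21.7 p [363.9 126.1 156.7] z [-0.004 -0.002 -1.   ] y [ 0.057 -0.998  0.001] w 88.3 g 0.0 F [ 0.1 -0.5  0.9] q [ 0.3   0.36  2.23 -0.    0.56  1.82]
```

Request:
servo_tool(
  plan=[
    [[-1,-0.09,0.02,-0.6,0,0,0],[-1,0,0,-0.6,0,0,0],[-1,0,0,-0.4,0,0,0],[-1,0,0,-0.15,0,0,0],[-1,0,0,0,0,0,0]],
  ],
)

```text
t: 22.12
ee_pos: [360.6, 127.5, 87.0]
orientation: [3.139, 0.092, -0.004]
ft_force: [-0.2, -0.1, -0.1]
width: 87.8
grasp_force: 0.0
```

Request:
servo_tool(
  plan=[
    [[-1,0,0,0,0,0,0],[-1,0,0,0,0,0,0],[-1,0,0,0,0,0,0]],
  ],
)

```text
t: 22.37
ee_pos: [360.9, 127.9, 88.0]
orientation: [3.14, 0.092, 0.0]
ft_force: [0.2, -0.1, 0.4]
width: 87.7
grasp_force: 0.0
```

```bash
python3 -c "
from h import *
say()"
```

```text
t 22.37 p [360.9 127.9  88. ] z [ 0. -0. -1.] y [ 0.059 -0.998  0.   ] w 87.7 g 0.0 F [ 0.2 -0.1  0.4] q [ 0.31  0.53  2.25 -0.    0.36  1.82]
```

Request:
servo_tool(
  plan=[
    [[-1,0,-0.02,-0.1,0,0,0],[-1,0,0,0,0,0,0],[1,0,0,0,0,0,0],[1,0,0,0,0,0,0],[1,0,0,0,0,0,0]],
  ],
)

```text
t: 22.78
ee_pos: [360.2, 127.0, 83.0]
orientation: [3.139, 0.093, -0.003]
ft_force: [-0.1, -0.5, -0.4]
width: 71.2
grasp_force: 0.0
```

Request:
servo_tool(
  plan=[
    [[1,0,0,0,0,0,0],[1,0,0,0,0,0,0],[1,0,0,0,0,0,0]],
  ],
)

```text
t: 23.03
ee_pos: [360.2, 127.0, 83.0]
orientation: [3.139, 0.093, -0.003]
ft_force: [0.2, 0.2, -0.6]
width: 59.7
grasp_force: 30.0
```

```bash
python3 -c "
from h import *
say()"
```

```text
t 23.03 p [360.2 127.   83. ] z [-0.002 -0.001 -1.   ] y [ 0.059 -0.998  0.001] w 59.7 g 30.0 F [ 0.2  0.2 -0.6] q [ 0.31  0.54  2.25 -0.    0.35  1.82]
```

Request:
servo_tool(
  plan=[
    [[1,0,0,0.5,0,0,0],[1,0,0,0.9,0,0,0],[1,0,0,0.9,0,0,0],[1,0,0,0.9,0,0,0],[1,0.3,0.4,0.2,0,0,0]],
  ],
)

```text
t: 23.45
ee_pos: [371.7, 142.1, 223.2]
orientation: [-3.14, -0.091, -0.003]
ft_force: [1.4, -0.4, -1.2]
width: 59.9
grasp_force: 30.0
```

Request:
servo_tool(
  plan=[
    [[1,0.6,0.85,0,0,0,0],[1,0.6,0.85,0,0,0,0],[1,0.6,0.85,0,0,0,0],[1,0.6,0.85,0,0,0,0],[1,0.5,0.8,0,0,0,0]],
  ],
)

```text
t: 23.87
ee_pos: [489.3, 312.9, 218.9]
orientation: [3.14, 0.093, -0.002]
ft_force: [0.8, -0.5, 0.3]
width: 59.7
grasp_force: 30.0
```

Request:
servo_tool(
  plan=[
    [[1,0.1,0.18,0,0,0,0],[1,0,0,0,0,0,0],[1,0,0,0,0,0,0],[1,0,0,0,0,0,0]],
  ],
)

```text
t: 24.2
ee_pos: [490.9, 316.7, 218.4]
orientation: [3.138, 0.092, -0.006]
ft_force: [0.3, -0.3, -0.3]
width: 59.6
grasp_force: 30.0
```

```bash
python3 -c "
from h import *
say()"
```

```text
t 24.2 p [490.9 316.7 218.4] z [-0.004 -0.002 -1.   ] y [ 0.059 -0.998  0.002] w 59.6 g 30.0 F [ 0.3 -0.3 -0.3] q [0.55 0.47 1.78 0.   0.89 2.06]
```

Request:
servo_tool(
  plan=[
    [[1,0.03,0.06,-0.5,0,0,0],[1,0,0,-0.7,0,0,0],[1,0,0,-0.5,0,0,0],[1,0,0,-0.1,0,0,0],[1,0,0,0,0,0,0]],
  ],
)

```text
t: 24.62
ee_pos: [492.1, 318.9, 145.9]
orientation: [3.137, 0.091, -0.008]
ft_force: [0.9, 0.4, -1.3]
width: 59.8
grasp_force: 30.0
```

Request:
servo_tool(
  plan=[
    [[1,0,0,0,0,0,0],[1,0,0,0,0,0,0],[1,0,0,0,0,0,0]],
  ],
)

```text
t: 24.87
ee_pos: [494.0, 320.8, 148.5]
orientation: [-3.14, -0.092, -0.0]
ft_force: [-0.3, -0.0, -0.4]
width: 59.6
grasp_force: 30.0
```

```bash
python3 -c "
from h import *
say()"
```

```text
t 24.87 p [494.  320.8 148.5] z [ 0.  0. -1.] y [ 0.059 -0.998 -0.   ] w 59.6 g 30.0 F [-0.3 -0.  -0.4] q [0.56 0.58 1.8  0.   0.76 2.07]
```

Request:
servo_tool(
  plan=[
    [[1,-0.03,-0.04,0,0,0,0],[1,0,0,-0.3,0,0,0],[1,0,0,-0.3,0,0,0],[1,0,0,-0.2,0,0,0],[1,0,0,0,0,0,0]],
  ],
)

```text
t: 25.28
ee_pos: [491.0, 318.4, 112.4]
orientation: [3.138, 0.093, -0.008]
ft_force: [-0.3, 0.3, -0.8]
width: 59.9
grasp_force: 30.0
```

Request:
servo_tool(
  plan=[
    [[1,0,0,0,0,0,0],[1,0,0,-0.15,0,0,0],[1,0,0,-0.15,0,0,0],[1,0,0,-0.05,0,0,0],[1,0,0,0,0,0,0]],
  ],
)

```text
t: 25.7
ee_pos: [492.0, 318.9, 100.4]
orientation: [3.139, 0.093, -0.004]
ft_force: [-1.2, -0.1, -0.9]
width: 59.9
grasp_force: 30.0
```

Request:
servo_tool(
  plan=[
    [[1,0,0,0,0,0,0],[1,0,0,0,0,0,0]],
  ],
)

```text
t: 25.87
ee_pos: [492.2, 319.0, 101.1]
orientation: [3.139, 0.093, -0.003]
ft_force: [0.6, -0.6, -0.7]
width: 59.8
grasp_force: 30.0
```

```bash
python3 -c "
from h import *
say()"
```

```text
t 25.87 p [492.2 319.  101.1] z [-0.002 -0.001 -1.   ] y [ 0.059 -0.998  0.001] w 59.8 g 30.0 F [ 0.6 -0.6 -0.7] q [0.55 0.66 1.81 0.   0.68 2.07]
```

Request:
servo_tool(
  plan=[
    [[1,0,0,-0.03,0,0,0],[1,0,0,0,0,0,0],[-1,0,0,0,0,0,0],[-1,0,0,0,0,0,0],[-1,0,0,0,0,0,0]],
  ],
)

```text
t: 26.28
ee_pos: [492.2, 319.0, 99.8]
orientation: [3.139, 0.092, -0.003]
ft_force: [0.9, 0.6, 0.5]
width: 76.1
grasp_force: 0.0
```

Request:
servo_tool(
  plan=[
    [[-1,0,0,0,0,0,0],[-1,0,0,0,0,0,0],[-1,0,0,0.4,0,0,0],[-1,0,0,0.9,0,0,0],[-1,0,0,0.9,0,0,0]],
  ],
)

```text
t: 26.7
ee_pos: [491.2, 318.4, 187.3]
orientation: [3.137, 0.092, -0.008]
ft_force: [0.1, 1.2, -0.0]
width: 88.0
grasp_force: 0.0
```

Request:
servo_tool(
  plan=[
    [[-1,0,0,0.9,0,0,0],[-1,-0.4,-0.6,0.4,0,0,0],[-1,-0.4,-0.7,0,0,0,0],[-1,-0.4,-0.7,0,0,0,0],[-1,-0.4,-0.7,0,0,0,0]],
  ],
)

```text
t: 27.12
ee_pos: [427.4, 210.1, 240.3]
orientation: [3.14, 0.094, -0.001]
ft_force: [0.1, -0.4, 0.8]
width: 88.2
grasp_force: 0.0
```

Request:
servo_tool(
  plan=[
    [[-1,-0.4,-0.7,0,0,0,0],[-1,-0.4,-0.7,0,0,0,0],[-1,0,-0.4,0,0,0,0],[-1,0,0,0,0,0,0],[-1,0,0,0,0,0,0]],
  ],
)

```text
t: 27.53
ee_pos: [396.5, 138.7, 240.1]
orientation: [3.14, 0.09, -0.001]
ft_force: [1.0, -0.8, -0.9]
width: 87.8
grasp_force: 0.0
```

Run:
```python
from h import *
t=vision.get_image('top')[:,:,::-1].copy();s=vision.get_image('side')[:,:,::-1].copy();say()
def c(im,x0,y0,w,h,k): return cv2.resize(im[y0:y0+h,x0:x0+w],None,fx=k,fy=k,interpolation=cv2.INTER_CUBIC)
A=np.vstack([np.hstack([c(t,0,0,560,420,.714),c(s,0,0,560,420,.714)]),np.hstack([c(t,120,158,80,60,5),c(s,270,130,80,60,5)])])
cv2.imwrite('pics/m8.png',A)
```

```text
t 27.63 p [397.  139.6 240. ] z [-0.001 -0.    -1.   ] y [ 0.059 -0.998  0.   ] w 87.7 g 0.0 F [-0.2  1.1 -0.4] q [ 0.31  0.22  2.11 -0.    0.81  1.82]
```

View pics/m8.png

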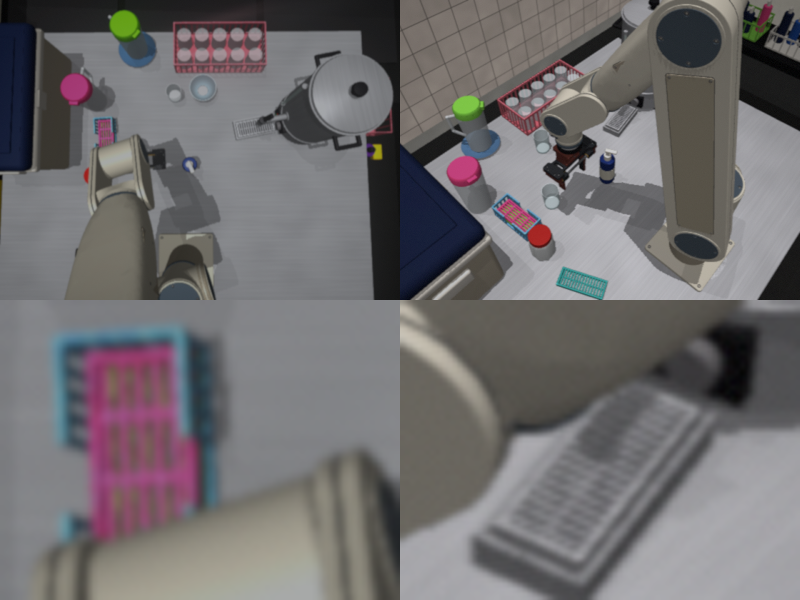

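The picture shows the grid level in the tray and pink down in the basket with the other things standing. The arm partly hides the pink grid, so I'll clear it and check pink's pose numerically in both cameras.

Request:
servo_tool(
  plan=[
    [[-1,0,0,0.8,0,0,0],[-1,0,-0.3,0.8,0,0,0],[-1,0,-0.8,0.2,0,0,0],[-1,0,-0.9,0,0,0,0],[-1,0,-0.9,0,0,0,0]],
  ],
)

```text
t: 28.05
ee_pos: [397.3, 23.0, 313.0]
orientation: [3.139, 0.098, 0.002]
ft_force: [0.9, -0.8, -0.2]
width: 87.5
grasp_force: 0.0
```

Request:
servo_tool(
  plan=[
    [[-1,0,-0.9,0,0,0,0],[-1,0,-0.9,0,0,0,0],[-1,0,-0.5,0,0,0,0],[-1,0,0,0,0,0,0],[-1,0,0,0,0,0,0]],
  ],
)

```text
t: 28.47
ee_pos: [396.9, -69.2, 311.8]
orientation: [3.14, 0.09, -0.003]
ft_force: [0.2, 1.0, 0.4]
width: 87.9
grasp_force: 0.0
```

Run:
```python
from e import *
t=vision.get_image('top')[:,:,::-1].copy();s=vision.get_image('side')[:,:,::-1].copy();say()
cv2.imwrite('pics/t9.png',t);cv2.imwrite('pics/s9.png',s)
t0,s0=cv2.imread('pics/top0.png'),cv2.imread('pics/side0.png')
def pk(im):
    f=im.astype(float);v=np.clip((f[:,:,2]-f[:,:,1])*1.5,0,255).astype(np.uint8);return cv2.merge([v,v,v])
E4=[('L',-.8,.8),('R',-.8,.8),('T',-.9,.9),('B',-.9,.9)]
for nm,a,b,z in(('before',t0,s0,45),('now',t,s,31)):
    print(nm)
    run('top',pk(a),[494,320,.06,75,30],z,E4,[0,1,2,3,4],-1,4)
    run('side',pk(b),[494,320,.06,75,30],z,E4,[0,1,2,3,4],-1,4)
# unchanged objects
for n,a,b in(('top',t0,t),('side',s0,s)):
    d=cv2.absdiff(a,b).max(2)>40
    for k,X in dict(jug=(644,360,100),jar=(347,332,60),tumB=(460,194,40),tumA=(675,42,40),soap=(385,-22,80),bowl=(689,-75,30)).items():
        u,v=proj(n,[X])[0].astype(int);print(n,k,d[v-15:v+16,u-15:u+16].mean().round(2),end='; ')
    print()
```

```text
t 28.57 p [396.6 -68.2 311.7] z [-0.002 -0.    -1.   ] y [ 0.06  -0.998  0.   ] w 87.7 g 0.0 F [-0.3  0.6 -0.5] q [-0.2   0.07  2.08 -0.    0.99  1.31]
before
top [4.94630e+02 3.21727e+02 6.20000e-02 7.47640e+01 2.94680e+01] rms 0.38 56
side [4.97956e+02 3.19235e+02 6.10000e-02 7.29380e+01 2.88820e+01] rms 0.42 56
now
top [4.95190e+02 3.22173e+02 6.00000e-02 7.49140e+01 2.61050e+01] rms 0.91 56
side [5.02134e+02 3.16155e+02 6.10000e-02 6.90400e+01 2.83390e+01] rms 0.54 56
top jug 0.0; top jar 0.0; top tumB 0.0; top tumA 0.0; top soap 0.49; top bowl 0.0; 
side jug 0.0; side jar 0.0; side tumB 0.0; side tumA 0.0; side soap 0.14; side bowl 0.0;
```

```bash
python3 -c "
from workcell import close_job
print(close_job())"
```

```text
the job is handed in; nothing more can be done
None
```

The steel grid is fitted level in the drip tray's recess, the pink grid lies flat on the green one in the basket, and the job was handed in at about 28.6 s; the other things showed no movement in the images, except that the gripper was over the soap bottle in the last check.

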